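# Fit the spacer to the lathe stop

## Robot

A 7-joint arm with a two-finger parallel gripper is mounted at the origin on the work surface. World frame = base frame: x ahead of the robot, y to its left, z up, the work surface at z = 0. Lengths are in m, angles in degrees, forces in N, time in s.
With the tool pointing down it reaches from about 0.425 to 0.875 m from the base axis. Payload 4.7 kg.
Tool frame: the origin (TCP) lies at the very end of the fingers, on their centre line; the grasp point (between the pads) lies 19 mm behind it; z points along the fingers, y is the line along which they close (so a half turn about z gives the same grasp; the last joint's range is limited). The gripper opens to 87 mm and grips with 3 to 60 N. Pads are 19 mm wide; open, the fingers measure 117 mm over their backs; the gripper's body (75 mm by 190 mm) begins 51 mm behind the grasp point.
Start: joints at [65.609, 18.392, -4.016, 83.108, 1.295, 78.541, -3.26], TCP at [0.277, -0.588, 0.223] pointing down, gripper open.
Joint ranges: [-163.93, 163.93], [-17.29, 119.83], [-79.2, 71.16], [3.27, 140.29], [-89.18, 269.18], [5.43, 117.66], [-154.24, 154.24]. Speed limits (degrees/s): [147.25, 147.25, 180, 180, 180, 180, 180].

## Interface

Orientations are given as [roll, pitch, yaw] about the fixed x, y, z axes, in that order (R = Rz(yaw) Ry(pitch) Rx(roll)).
In Python, from cell import get_obs, eyes, env gives the robot as it stands.
- The arm moves only by the tool servo_tool, never from a script. Its argument "series" is a list that holds one entry, the list of rows, each a list of 7 numbers: the shift along the tool's x, y, z in units of 300 mm (1.0 is 300 mm), then the turn, a rotation vector about the tool's x, y, z in units of pi rad (1.0 is pi rad), then the opening, from 0 (shut) to 1 (fully open). In form: [[[tx, ty, tz, wx, wy, wz, gripper], ...]]. A call has 1 to 12 rows; each row is the pose to reach, as a shift and turn from the pose commanded when the call began, along the tool's axes at that moment, turning the shorter way round; what a row does not reach only later rows make up. A row lasts 1/12 s, in which the tool goes at most 41.7 mm and 7.16 degrees, less where a joint would pass 70% of its speed; a pose out of reach is approached as far as the arm can. A call with a number of a shift or a turn outside -1 to 1 is refused whole. A call with a gripper value outside its range is refused whole. The fingers move at their own pace and stop on an object; "grip_force" is the grip in N (left out, the last holds). Time passes only in rows, so rows that repeat a pose let the fingers close. It gives the time, the measured TCP pose, the force, the opening and the grip force at its end, in the units of the state.
- get_obs(): the state, without advancing time (a new reading comes with each control period).
- eyes.read_camera(name): name is "side" or "top" or "wrist"; returns a dict with "frame" (480x640x3 uint8, red, green, blue), "depth" (480x640 float32, m along the optical axis (not along the pixel's ray), 0 where there is no reading), "fx", "fy", "cx", "cy" (pixels), "origin" and "rotation" of the camera in the world; the wrist camera has in their place "mount" (4x4, takes a point from camera to tool coordinates, whose origin is the TCP and whose axes are the flange's). Camera axes: x right, y down, z forward; pixel columns grow to the right and rows downward; lengths in m; the calibration is good to about 2 mm. A picture is of the moment at which its call begins: read the wrist's pose just before it.
- env.sign_off(): hands the job in; it is judged then, once.
The state is a dict: "time_s": time; "qpos": joint angles; "joint_velocities": joint speeds; "effort": joint torques, N m; "tool_pos": TCP position; "tool_rot": TCP orientation; "force": force on the tool from outside, world axes, zero at the start; "wrist_torque": the same for the moment, N m; "grip_width": finger opening in m; "grasp_force": force on a finger pad.
Only numpy, scipy, OpenCV 4.12 (cv2) and the standard library are available. Lean on these libraries where they do the work, as an engineer would, in place of code of your own. Each camera call takes 0.05 s, during which the arm holds its last target. There are 200 camera calls.

## Task

Find the thickest of the three metal spacers that slides into the gap between the bench lathe's fixed jaw and its stop, trying them gently from above and never forcing one that is too thick. Leave that spacer standing squarely in the gap, fully down on the bed and centred across the jaws. The other two must be left standing on their wooden board, and nothing else on the bench disturbed.

Things in the scene. Friction and masses are not known exactly. Their poses are not given: they have to be found in the camera images.
- lathe: small fixed bench lathe; origin on the bench, z up, x along the lathe axis from the green headstock (pulley, black hand wheel; 112 mm high, x = -158 to -50 mm) to the stop. Steel bed 34 mm wide, top 50 mm above the bench. On it two facing steel jaws, 30 mm wide (y = -15 to 15), 26 mm high above the bed, square-edged: the fixed jaw, face at x = 0, and the stop's jaw; the gap is between
- datum (a point): foot of the fixed jaw's face, mid-width, on the bed top; axes as the lathe. The gap goes from here to +x, is open above and at both y ends and has the bed as floor. Its width is not known: 14.8 to 19.8 mm, set by the stop, which is clamped (jaw 30 mm long, then a green saddle to 80 mm from its face). A seated spacer has its thickness along x and sticks out 13 mm past the jaws at both y ends
- pad (a joint): sprung brass pad, 14 mm wide, in the fixed jaw's face (metres): 0 = out; flush with the face at the jaw's top, sloping to 3.2 mm proud 4 mm above the bed; grows as it is pressed in (2.5 to 4 N, so a spacer drags a few N going down). It pushes a released spacer against the stop and then reads 3.2 mm less the spacer's play: over 0.4 mm with the right one, 0 if far too thin
- board: dark wooden board fixed to the bench, 120 mm (x) by 280 mm (y), 10 mm thick, origin at the centre of its underside; the three spacers stand on it in a row along y, 90 mm apart, with their length about along the board's x
- spacer_thin: thinnest spacer: a plain bare aluminium block 14 mm thick (its x axis), 56 mm long (its y axis), 44 mm high (z), about 0.10 kg; origin at the centre of its underside. It starts standing on the board in one of three places
- spacer_mid: middle spacer: a plain bare aluminium block 16 mm thick (its x axis), 56 mm long (its y axis), 44 mm high (z), about 0.11 kg; origin at the centre of its underside. It starts standing on the board in one of three places
- spacer_thick: thickest spacer: a plain bare aluminium block 18 mm thick (its x axis), 56 mm long (its y axis), 44 mm high (z), about 0.12 kg; origin at the centre of its underside. It starts standing on the board in one of three places
- loupe: black eye loupe standing on the bench, 34 mm across, 28 mm high; bystander, origin under its centre
- oil_jar: amber glass jar, 44 mm across, 60 mm high; bystander, origin under its centre
- screwdriver: screwdriver 150 mm long lying on the bench; bystander, lies along its x axis
- mallet: hammer 200 mm long lying on the bench; bystander, lies along its x axis
- parts_cup: shallow brass cup 60 mm across, 22 mm high; bystander, origin under its centre
- brush: bench brush 170 mm long lying on the bench; bystander, lies along its x axis
- faceplate: steel faceplate with a boss, 60 mm across, 24 mm high; bystander, origin under its centre
There are look-alikes about, which are no part of the job. What is shaped like the spacer_thin but blue, orange or purple is not meant.

How it is judged (in metres and radians):
At the end, for the whole second after the job is handed in: The thickest spacer that goes in (pad pressed in by 0.4 mm or more: play under 2.8 mm) stands in the gap, within 2 mm of the bed, centred within 10 mm, upright (7 deg) and square (11 deg); the other two stand upright on the board; all at rest (((x of spacer_thin in the frame of datum between 0.0055 and 0.0115 m and y of spacer_thin in the frame of datum between -0.01 and 0.01 m and z of spacer_thin in the frame of datum between -0.003 and 0.002 m and angle between spacer_thin's own z axis and vertical below 0.12 rad and angle between the x axis of spacer_thin and the x axis of lathe, either way round below 0.2 rad and value of joint pad above 0.0004 m and z of spacer_mid in the frame of board between 0.007 and 0.013 m and angle between each of spacer_mid, spacer_thick's own z axis and vertical below 0.1 rad and x of spacer_mid in the frame of board between -0.06 and 0.06 m and y of spacer_mid in the frame of board between -0.14 and 0.14 m and z of spacer_thick in the frame of board between 0.007 and 0.013 m and x of spacer_thick in the frame of board between -0.06 and 0.06 m and y of spacer_thick in the frame of board between -0.14 and 0.14 m) or (x of spacer_mid in the frame of datum between 0.0065 and 0.0125 m and y of spacer_mid in the frame of datum between -0.01 and 0.01 m and z of spacer_mid in the frame of datum between -0.003 and 0.002 m and angle between spacer_mid's own z axis and vertical below 0.12 rad and angle between the x axis of spacer_mid and the x axis of lathe, either way round below 0.2 rad and value of joint pad above 0.0004 m and z of spacer_thin in the frame of board between 0.007 and 0.013 m and angle between each of spacer_thin, spacer_thick's own z axis and vertical below 0.1 rad and x of spacer_thin in the frame of board between -0.06 and 0.06 m and y of spacer_thin in the frame of board between -0.14 and 0.14 m and z of spacer_thick in the frame of board between 0.007 and 0.013 m and x of spacer_thick in the frame of board between -0.06 and 0.06 m and y of spacer_thick in the frame of board between -0.14 and 0.14 m) or (x of spacer_thick in the frame of datum between 0.0075 and 0.0135 m and y of spacer_thick in the frame of datum between -0.01 and 0.01 m and z of spacer_thick in the frame of datum between -0.003 and 0.002 m and angle between spacer_thick's own z axis and vertical below 0.12 rad and angle between the x axis of spacer_thick and the x axis of lathe, either way round below 0.2 rad and value of joint pad above 0.0004 m and z of spacer_thin in the frame of board between 0.007 and 0.013 m and angle between each of spacer_thin, spacer_mid's own z axis and vertical below 0.1 rad and x of spacer_thin in the frame of board between -0.06 and 0.06 m and y of spacer_thin in the frame of board between -0.14 and 0.14 m and z of spacer_mid in the frame of board between 0.007 and 0.013 m and x of spacer_mid in the frame of board between -0.06 and 0.06 m and y of spacer_mid in the frame of board between -0.14 and 0.14 m)) and linear speed of each of spacer_thin, spacer_mid, spacer_thick below 0.01 m/s); the robot touches nothing.
It fails at once if a spacer is pressed against the lathe with more than 35 N (contact force between any of spacer_thin, spacer_mid, spacer_thick and lathe above 35 N).
It fails at once if a bystander is shifted by more than 20 mm (distance of any of loupe, oil_jar, screwdriver, mallet, parts_cup, brush, faceplate from where it was at the start of the episode above 0.02 m).
It also fails if it takes over 72 s, if anything falls off the work surface, if the arm or the gripper's body presses on something with over 40 N, if the wrist force passes 120 N, or if a joint passes its speed limit or range.

## Working session

There is one attempt and no reset: what is moved stays moved. The work goes in short steps, Python scripts to look and compute and a tool call to move; the robot and the scene stay as the last step left them, time stands still between calls to the robot, and variables do not carry over. Pictures are saved under pics/ and viewed, at most 10 in all, crops included, and the job is handed in when it is done.

Besides the shell and the picture viewer there is one more tool, called after "Request:" as a command line: name --argument value ..., lists and objects as JSON in quotes. servo_tool: Moves the arm, as the interface text tells. Shifts and turns lie within -1 to 1; 1 stands for 300 mm of shift or pi rad of turn. Its arguments: {"type":"object","properties":{"series":{"type":"array"},"grip_force":{"type":"number"}},"required":["series"]}

```bash
mkdir -p pics; ls
python3 - <<'E'
from cell import get_obs, eyes, env
import cv2,numpy as np
o=get_obs();print(o)
for n in("top","side"):
    c=eyes.read_camera(n);cv2.imwrite(f"pics/{n}0.png",c["frame"][:,:,::-1]);np.savez(f"{n}0.npz",**c)
    print(n,c["fx"],c["fy"],c["cx"],c["cy"],c["origin"],c["rotation"])
E
```

```text
pics
{'time_s': 0.0, 'qpos': array([65.6100647 , 18.44042138, -4.0165347 , 83.17449366,  1.29657578,
       78.53908644, -3.25934241]), 'joint_velocities': array([-0.06493844, -0.0237096 , -0.01463903,  0.02041079, -0.04675079,
        0.0034616 , -0.11599307]), 'effort': array([-1.85166323e-04, -4.91286385e+01, -4.03821990e-01, -3.12527955e+01,
       -6.38072868e-02,  4.36350110e-02,  1.73114868e-04]), 'tool_pos': array([ 0.27645913, -0.58767999,  0.22144978]), 'tool_rot': array([-1.79891331e+02,  6.84867336e-03,  2.52016066e+01]), 'force': array([-1.04368558e+00,  5.54442300e-01, -4.39332152e-04]), 'wrist_torque': array([-0.00348806,  0.03287278,  0.02463039]), 'grasp_force': 0.0, 'grip_width': 0.08738390887477279}
top 534.2361047035832 534.2361047035832 319.18982654696674 245.1517758867232 [0.43301726 0.03585584 1.05317995] [-171.94313109   -0.25011221  -89.864411  ]
side 479.49276749924513 479.49276749924513 320.5980040600969 248.24605153223814 [0.52022522 0.80239021 0.55160984] [-121.82451886   -0.68578686 -174.71094084]
```

View pics/top0.png

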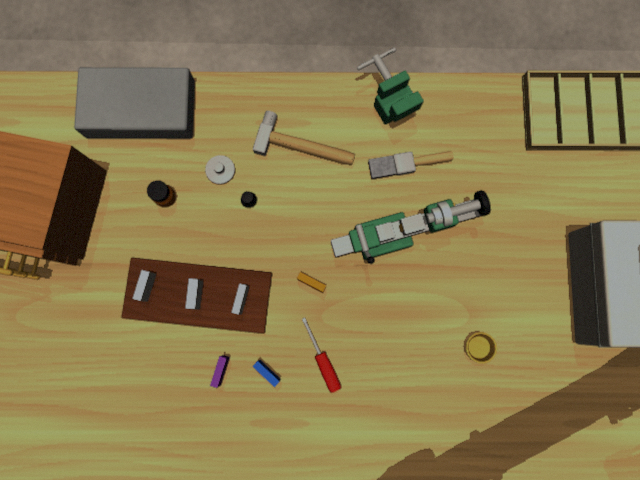

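View pics/side0.png

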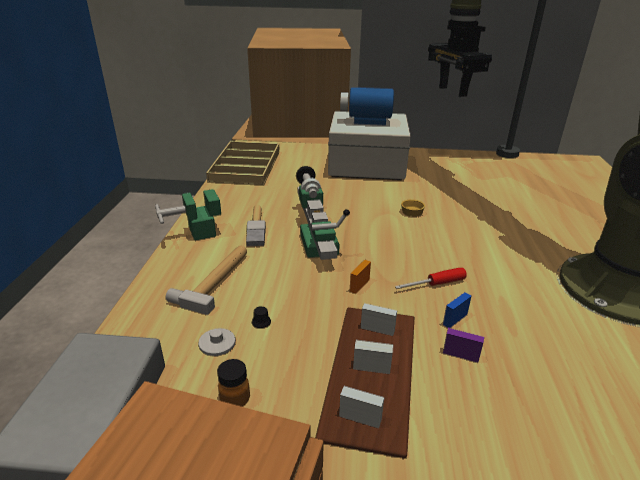

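The top view shows the three bare spacers on the board at (143,285), (194,294) and (240,299). The look-alikes are purple (220,371), blue (266,373) and orange (312,282). The lathe's hand wheel is at (482,203), with the jaws and gap near (400,228). I'll choose the three bare grey ones on the board and check them in a close crop.

```bash
cat > h.py <<'E'
import numpy as np,cv2
from scipy.spatial.transform import Rotation as R
from cell import get_obs, eyes, env
def rot(c):return R.from_euler('xyz',c["rotation"],degrees=True).as_matrix()
def cloud(c,M=None,t=None):
    d=c["depth"];v,u=np.mgrid[:480,:640]
    p=np.stack([(u-c["cx"])/c["fx"]*d,(v-c["cy"])/c["fy"]*d,d],-1)
    if M is None:M,t=rot(c),np.array(c["origin"])
    P=p@M.T+t; P[d==0]=np.nan; return P
def wrist():
    o=get_obs();c=eyes.read_camera("wrist");m=np.array(c["mount"])
    Rt=R.from_euler('xyz',o["tool_rot"],degrees=True).as_matrix()
    return c,Rt@m[:3,:3],Rt@m[:3,3]+o["tool_pos"],o
def topface(P,lo,hi,zlo,zhi):
    m=(P[...,0]>lo[0])&(P[...,0]<hi[0])&(P[...,1]>lo[1])&(P[...,1]<hi[1])&(P[...,2]>zlo)&(P[...,2]<zhi)
    Q=P[m];r=cv2.minAreaRect((Q[:,:2]*1000).astype(np.float32));return len(Q),r,np.median(Q[:,2])
E
python3 - <<'E'
from h import *
c=dict(np.load("top0.npz"));P=cloud(c)
for u,v in[(143,285),(194,294),(240,299),(160,320),(482,203),(345,245),(400,228),(415,224),(385,233),(300,430)]:print(u,v,P[v,u].round(4))
for u,v in[(143,285),(194,294),(240,299)]:
    q=P[v,u];print(topface(P,q-.045,q+.045,.046,.062))
f=c["frame"][:,:,::-1]
a=cv2.resize(f[255:335,115:275],None,fx=5,fy=5,interpolation=cv2.INTER_CUBIC)
b=cv2.resize(f[190:270,325:495],(800,376)[:2],interpolation=cv2.INTER_CUBIC)
b=cv2.resize(f[195:265,325:425],(800,560),interpolation=cv2.INTER_CUBIC)
cv2.imwrite("pics/a.png",a);cv2.imwrite("pics/b.png",b)
E
```

```text
143 285 [0.4982 0.3596 0.0569]
194 294 [0.482  0.2654 0.0515]
240 299 [0.4729 0.1793 0.0519]
160 320 [0.4338 0.3385 0.0109]
482 203 [ 0.6453 -0.2631  0.1056]
345 245 [ 0.5757 -0.0172  0.0484]
400 228 [ 0.6072 -0.121   0.0574]
415 224 [ 0.6112 -0.1457  0.078 ]
385 233 [ 0.5947 -0.0903  0.0744]
300 430 [0.2282 0.0671 0.0025]
(287, ((497.81817626953125, 363.53033447265625), (17.825010299682617, 55.58744430541992), 76.78060150146484), np.float64(0.05369651208977355))
(314, ((482.5604553222656, 268.9143981933594), (18.752355575561523, 55.81984329223633), 85.08145141601562), np.float64(0.05384956290678089))
(240, ((472.9800109863281, 181.01409912109375), (14.202983856201172, 55.663719177246094), 75.4864273071289), np.float64(0.0538537444694096))
```

View pics/a.png

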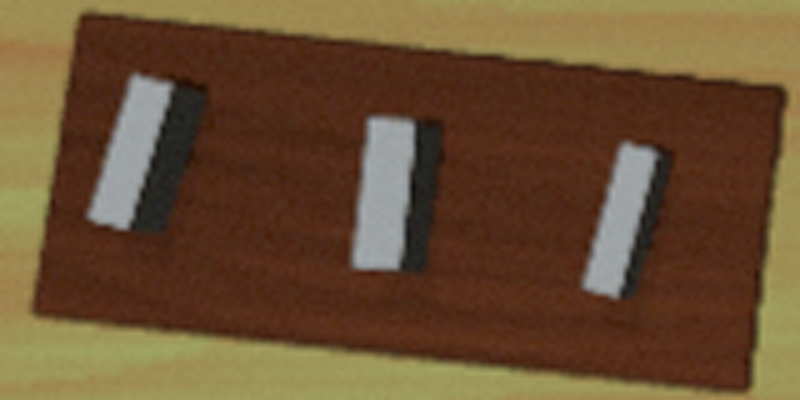

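View pics/b.png

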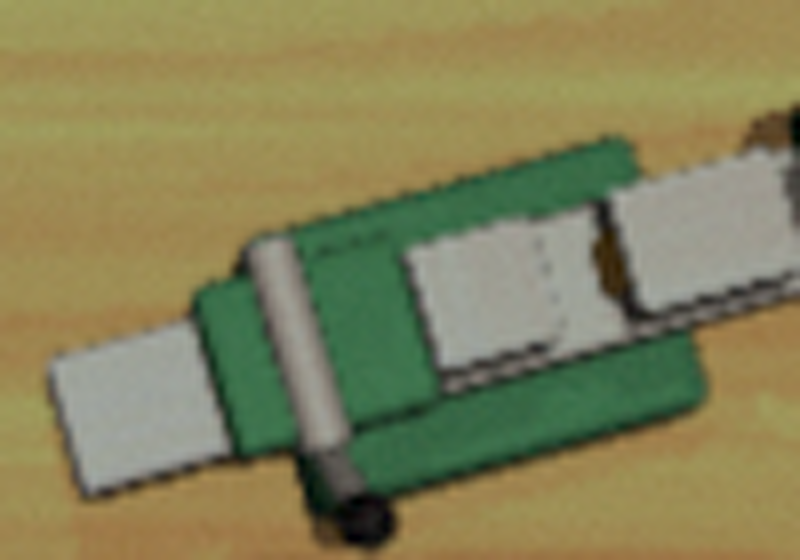

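Run:
```python
from h import *
c=dict(np.load("top0.npz"));P=cloud(c)
m=(P[...,1]<-.38)&(P[...,2]>.08);print("right box",np.nanmin(P[m],0),np.nanmax(P[m],0))
s=dict(np.load("side0.npz"));S=cloud(s)
for r in((85,175,330,410),):
    q=S[r[0]:r[1],r[2]:r[3]].reshape(-1,3);print(np.nanpercentile(q,[2,98],axis=0).round(3))
# lathe heights
m=(P[...,0]>.5)&(P[...,0]<.7)&(P[...,1]<.0)&(P[...,1]>-.28)
print("lathe max z",np.nanmax(P[...,2][m]))
for v,u in [(250,368),(258,370),(235,362),(215,400),(245,405),(250,395)]:print(u,v,P[v,u].round(3))
m=m&(P[...,2]>.07)&(P[...,2]<.085)
n,r,z=topface(P,(.55,-.17),(.65,-.07),.068,.085);print(n,r,z)
w,M,t,o=wrist();print(np.array(w["mount"]).round(3),w["fx"],w["cx"],w["cy"])
```

```text
right box [ 0.38853151 -0.52875442  0.08007495] [ 0.61005376 -0.45720759  0.14213256]
[[ 0.34  -1.331 -0.037]
 [ 0.636 -0.456  0.227]]
lathe max z 0.11477175492301162
368 250 [ 0.562 -0.058  0.079]
370 258 [ 0.544 -0.058  0.109]
362 235 [ 0.59  -0.047  0.079]
400 215 [ 0.638 -0.126  0.029]
405 245 [ 0.579 -0.135  0.028]
395 250 [ 0.569 -0.115  0.029]
730 ((606.6762084960938, -119.07251739501953), (38.61962127685547, 114.2013168334961), 18.57464027404785) 0.07553705941625471
[[ 0.    -0.953 -0.304  0.084]
 [ 1.     0.    -0.     0.   ]
 [ 0.    -0.304  0.953 -0.163]
 [ 0.     0.     0.     1.   ]] 354.37716260400316 321.61389393731315 247.89933923450502
```

Request:
servo_tool --series '[[[0,0,-0.15,0,0,0,1],[0,0,-0.35,0,0,0,1],[0.1,-0.05,-0.45,0,0,-0.03,1],[0.2,-0.09,-0.45,0,0,-0.06,1],[0.3,-0.14,-0.45,0,0,-0.1,1],[0.4,-0.18,-0.45,0,0,-0.14,1],[0.5,-0.23,-0.45,0,0,-0.18,1],[0.6,-0.28,-0.45,0,0,-0.22,1],[0.7,-0.32,-0.45,0,0,-0.26,1],[0.8,-0.37,-0.45,0,0,-0.3,1],[0.9,-0.42,-0.45,0,0,-0.34,1],[1,-0.46,-0.45,0,0,-0.38,1]]]' --grip_force 20

```text
time_s: 1.15
tool_pos: [0.4901, -0.3337, 0.3576]
tool_rot: [-180.0, -0.0, 93.7]
force: [0.6, -0.3, 0.0]
grip_width: 0.0871
grasp_force: 0.0
```

Request:
servo_tool --series '[[[0.08,0.08,0.06,0,0,-0.02,1],[0.16,0.15,0.13,0,0,-0.04,1],[0.24,0.23,0.2,0,0,-0.06,1],[0.32,0.3,0.28,0,0,-0.069,1],[0.4,0.38,0.36,0,0,-0.069,1],[0.46,0.44,0.46,0,0,-0.069,1],[0.49,0.47,0.56,0,0,-0.069,1],[0.495,0.474,0.64,0,0,-0.069,1],[0.495,0.474,0.66,0,0,-0.069,1],[0.495,0.474,0.66,0,0,-0.069,1],[0.495,0.474,0.66,0,0,-0.069,1]]]'

```text
time_s: 2.07
tool_pos: [0.6229, -0.1803, 0.1604]
tool_rot: [180.0, 0.0, 105.6]
force: [0.3, -0.1, 0.2]
grip_width: 0.087
grasp_force: 0.0
```

Run:
```python
from h import *
c,M,t,o=wrist();np.savez("w1.npz",**c,M=M,t=t)
print(o["tool_pos"],o["tool_rot"],t)
P=cloud(c,M,t)
q=(t+M@[0,0,1]*.2)
# project approx gap
p=M.T@(np.array([.605,-.12,.076])-t);u=c["fx"]*p[0]/p[2]+c["cx"];v=c["fy"]*p[1]/p[2]+c["cy"];print(u,v)
u,v=int(u),int(v);f=c["frame"][max(0,v-75):v+75,max(0,u-100):u+100,::-1];print(max(0,u-100),max(0,v-75))
cv2.imwrite("pics/w1.png",cv2.resize(f,None,fx=4,fy=4,interpolation=cv2.INTER_CUBIC))
```

```text
[ 0.62291142 -0.18029186  0.16038797] [1.79983708e+02 4.88353362e-02 1.05636795e+02] [ 0.60049244 -0.09941919  0.32300467]
319.73703575978175 166.95075457991868
219 91
```

View pics/w1.png

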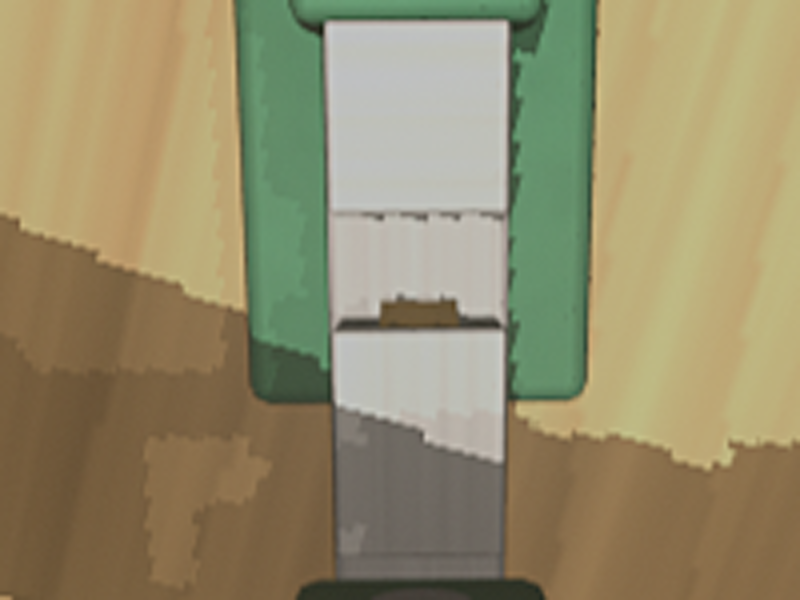

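Stop-jaw edge is at crop y≈213 (x 330–507) and the fixed-jaw edge at y≈329 (x 334–504), with the brass pad between. The crop is 4x from origin (219,91).

```bash
cat >> h.py <<'E'
def ray(c,M,t,u,v,z):
    d=M@np.array([(u-c["cx"])/c["fx"],(v-c["cy"])/c["fy"],1]);return t+d*(z-t[2])/d[2]
E
python3 - <<'E'
from h import *
c=dict(np.load("w1.npz"));M,t=c["M"],c["t"]
px=lambda x,y:(219+(x+.5)/4-.5,91+(y+.5)/4-.5)
P={k:ray(c,M,t,*px(*p),.076)for k,p in dict(sl=(330,213.5),sr=(507,213.5),fl=(334,329),fr=(504,329),stl=(324,20),str_=(508,20)).items()}
for k in P:print(k,P[k].round(4))
print("gap",np.linalg.norm((P['sl']+P['sr']-P['fl']-P['fr'])/2),"widths",np.linalg.norm(P['sl']-P['sr']),np.linalg.norm(P['fl']-P['fr']),"jawlen",np.linalg.norm((P['sl']+P['sr']-P['stl']-P['str_'])/2))
print("mid fixed",(P['fl']+P['fr'])/2,"across ang",np.degrees(np.arctan2(*(P['fr']-P['fl'])[[1,0]])),
 "axis",np.degrees(np.arctan2(*((P['stl']+P['str_'])/2-(P['fl']+P['fr'])/2)[[1,0]])))
# sub-pixel row profile left/right of brass
g=cv2.cvtColor(c["frame"],cv2.COLOR_RGB2GRAY).astype(float)
for a,b in((304,312),(336,343)):print(g[138:178,a:b].mean(1).round(0))
# depth profile: z along column
W=cloud(c,M,t);print((W[138:178,305:312,2].mean(1)*1000).round(0))
E
```

```text
sl [ 0.589  -0.1089  0.076 ]
sr [ 0.6175 -0.1009  0.076 ]
fl [ 0.5944 -0.1271  0.076 ]
fr [ 0.6225 -0.1192  0.076 ]
stl [ 0.5805 -0.0802  0.076 ]
str_ [ 0.609  -0.0723  0.076 ]
gap 0.01899699464979416 widths 0.029605712980467255 0.029128836781508925 jawlen 0.02987825478418209
mid fixed [ 0.60846658 -0.12315474  0.076     ] across ang 15.64561121301574 axis 106.29964662882408
[191. 191. 191. 191. 194. 176. 145. 173. 188. 186. 185. 185. 185. 186.
 185. 185. 185. 185. 185. 185. 185. 185. 185. 185. 185. 185. 185. 184.
 182. 180. 180. 178. 130.  68.  63. 102. 174. 194. 192. 191.]
[191. 191. 191. 192. 194. 167. 140. 171. 188. 187. 186. 186. 186. 186.
 186. 186. 186. 186. 186. 186. 186. 186. 186. 186. 186. 186. 186. 186.
 186. 186. 191. 177. 117.  64.  62. 130. 183. 193. 190. 190.]
[76. 77. nan 76. 76. 75. 50. 50. 51. 50. 51. 50. 50. 50. 51. 51. 50. 51.
 50. 51. 50. 50. 50. 50. 51. 50. 50. 50. 50. 50. 50. 51. 58. 65. 72. 76.
 77. 76. 76. 76.]
```

Gap measures about 19.0–19.3 mm, so the 18 mm spacer should fit and I'll try the thickest first. Next I move over the board to confirm which one it is.

Request:
servo_tool --series '[[[0.1,-0.01,-0.05,0,0,0.01,1],[0.2,-0.02,-0.1,0,0,0.02,1],[0.3,-0.03,-0.1,0,0,0.03,1],[0.4,-0.03,-0.1,0,0,0.04,1],[0.5,-0.04,-0.1,0,0,0.05,1],[0.6,-0.04,-0.1,0,0,0.06,1],[0.7,-0.05,-0.1,0,0,0.07,1],[0.8,-0.06,-0.1,0,0,0.08,1],[0.9,-0.06,-0.1,0,0,0.09,1],[1,-0.07,-0.1,0,0,0.1,1]]]'

```text
time_s: 2.95
tool_pos: [0.5224, 0.1048, 0.1923]
tool_rot: [179.7, 0.0, 87.5]
force: [1.0, 0.1, 0.4]
grip_width: 0.0873
grasp_force: 0.0
```

Request:
servo_tool --series '[[[0.09,-0.03,0.02,0,0,0,1],[0.18,-0.07,0.05,0,0,0.01,1],[0.27,-0.1,0.07,0,0,0.014,1],[0.35,-0.14,0.1,0,0,0.014,1],[0.41,-0.168,0.1,0,0,0.014,1],[0.427,-0.168,0.1,0,0,0.014,1],[0.427,-0.168,0.1,0,0,0.014,1],[0.427,-0.168,0.1,0,0,0.014,1]]]'

```text
time_s: 3.62
tool_pos: [0.4777, 0.233, 0.161]
tool_rot: [179.8, 0.0, 85.1]
force: [-1.4, -0.6, -0.1]
grip_width: 0.0871
grasp_force: 0.0
```

Run:
```python
from h import *
c,M,t,o=wrist();np.savez("w2.npz",**c,M=M,t=t)
print(o["tool_pos"],o["tool_rot"],t)
P=cloud(c,M,t)
for q in((.498,.3635),(.4826,.269),(.473,.181)):
    q=np.array(q);print(topface(P,q-.042,q+.042,.044,.066))
f=c["frame"][:,:,::-1]
cv2.imwrite("pics/w2.png",f)
```

```text
[0.47773458 0.23301006 0.16098453] [1.79829712e+02 6.16145235e-03 8.51213727e+01] [0.48473788 0.31662767 0.32366324]
(2323, ((499.3131103515625, 365.25799560546875), (16.331228256225586, 56.12732696533203), 75.256591796875), np.float64(0.05434563068552478))
(1833, ((483.98223876953125, 270.2009582519531), (18.304574966430664, 56.039794921875), 85.49513244628906), np.float64(0.054355406916926585))
(1314, ((474.5917053222656, 182.54559326171875), (15.36428451538086, 55.78108596801758), 76.15670013427734), np.float64(0.054159662871374026))
```

View pics/w2.png

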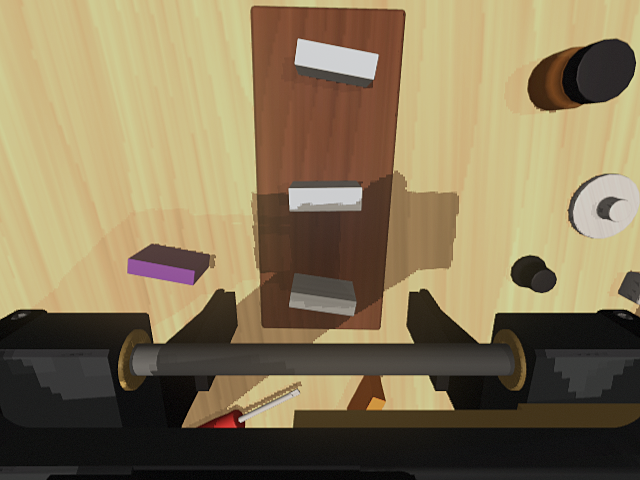

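The wrist view shows the middle spacer (325,196) as the thickest at 18.3 mm. The far one (337,62) is the mid at 16.3, and the near one (323,295) is the thin.

Request:
servo_tool --series '[[[0.06,0.004,0.08,0,0,-0.002,1],[0.124,0.009,0.18,0,0,-0.002,1],[0.124,0.009,0.27,0,0,-0.002,1],[0.124,0.009,0.27,0,0,-0.002,1],[0.124,0.009,0.27,0,0,-0.002,1],[0.124,0.009,0.27,0,0,-0.002,1]]]'

```text
time_s: 4.17
tool_pos: [0.4835, 0.2697, 0.0799]
tool_rot: [179.9, -0.0, 85.4]
force: [0.0, -0.5, 0.1]
grip_width: 0.087
grasp_force: 0.0
```

Run:
```python
from h import *
for i in range(4):
    o=get_obs();c=eyes.read_camera("side");print(o["time_s"],o["tool_pos"],o["tool_rot"],o["force"])
```

```text
4.1667 [0.4835126  0.26972671 0.07994012] [ 1.79900453e+02 -7.14311418e-03  8.54139617e+01] [ 0.04542229 -0.51487625  0.12817791]
4.2167 [0.48379661 0.27014858 0.0804806 ] [ 1.79832979e+02 -4.03198698e-02  8.54267088e+01] [ 0.17062519  0.08122742 -0.00905573]
4.2667 [0.48379346 0.2703879  0.08062044] [ 1.79807933e+02 -5.25343168e-02  8.54419840e+01] [ 0.46969876  0.43766368 -0.87741376]
4.3167 [0.48359035 0.2705149  0.08050881] [ 1.79813246e+02 -4.85377244e-02  8.54631628e+01] [ 0.52705575 -0.56610078 -0.54100646]
```

Request:
servo_tool --series '[[[0,0,0.07,0,0,0,1],[0,0,0.14,0,0,0,1],[0,0,0.187,0,0,0,1],[0,0,0.187,0,0,0,1],[0,0,0.187,0,0,0,0.7],[0,0,0.187,0,0,0,0.6],[0,0,0.187,0,0,0,0.5],[0,0,0.187,0,0,0,0.4],[0,0,0.187,0,0,0,0.4],[0,0,0.187,0,0,0,0.4],[0,0,0.187,0,0,0,0.4],[0,0,0.187,0,0,0,0.4]]]' --grip_force 25

```text
time_s: 5.37
tool_pos: [0.4826, 0.271, 0.0231]
tool_rot: [179.9, -0.0, 85.6]
force: [0.9, 0.2, 4.2]
grip_width: 0.0555
grasp_force: 25.0
```

Request:
servo_tool --series '[[[0,0,-0.08,0,0,0,0.4],[0,0,-0.18,0,0,0,0.4],[0,0,-0.28,0,0,0,0.4],[-0.06,0.02,-0.38,0,0,-0.01,0.4],[-0.14,0.06,-0.45,0,0,-0.02,0.4],[-0.24,0.1,-0.467,0,0,-0.03,0.4],[-0.35,0.14,-0.467,0,0,-0.04,0.4],[-0.46,0.18,-0.467,0,0,-0.05,0.4],[-0.57,0.22,-0.467,0,0,-0.06,0.4],[-0.68,0.27,-0.467,0,0,-0.08,0.4],[-0.78,0.32,-0.467,0,0,-0.1,0.4],[-0.84,0.34,-0.467,0,0,-0.114,0.4]]]'

```text
time_s: 6.37
tool_pos: [0.5648, 0.0064, 0.1618]
tool_rot: [-179.9, 0.1, 106.0]
force: [-0.3, -0.5, -1.6]
grip_width: 0.0561
grasp_force: 25.0
```

Request:
servo_tool --series '[[[-0.1,0,0,0,0,0,0.4],[-0.2,0.01,0,0,0,0,0.4],[-0.3,0.014,0,0,0,0,0.4],[-0.38,0.014,0,0,0,0,0.4],[-0.43,0.014,0.03,0,0,0,0.4],[-0.439,0.014,0.1,0,0,0,0.4],[-0.439,0.014,0.16,0,0,0,0.4],[-0.439,0.014,0.195,0,0,0,0.4],[-0.439,0.014,0.195,0,0,0,0.4],[-0.439,0.014,0.195,0,0,0,0.4],[-0.439,0.014,0.195,0,0,0,0.4]]]'

```text
time_s: 7.28
tool_pos: [0.6052, -0.1129, 0.1049]
tool_rot: [179.9, 0.0, 106.1]
force: [0.4, -0.4, -1.5]
grip_width: 0.0559
grasp_force: 25.0
```

Run:
```python
from h import *
c,M,t,o=wrist();np.savez("w3.npz",**c,M=M,t=t)
print(o["tool_pos"],o["tool_rot"],o["force"])
cv2.imwrite("pics/w3.png",cv2.resize(c["frame"][200:420,180:460,::-1],None,fx=2.7,fy=2.7,interpolation=cv2.INTER_CUBIC))
```

```text
[ 0.60522028 -0.1129499   0.10491894] [1.79931043e+02 2.20448443e-02 1.06139323e+02] [ 0.36546132 -0.35313418 -1.45421091]
```

View pics/w3.png

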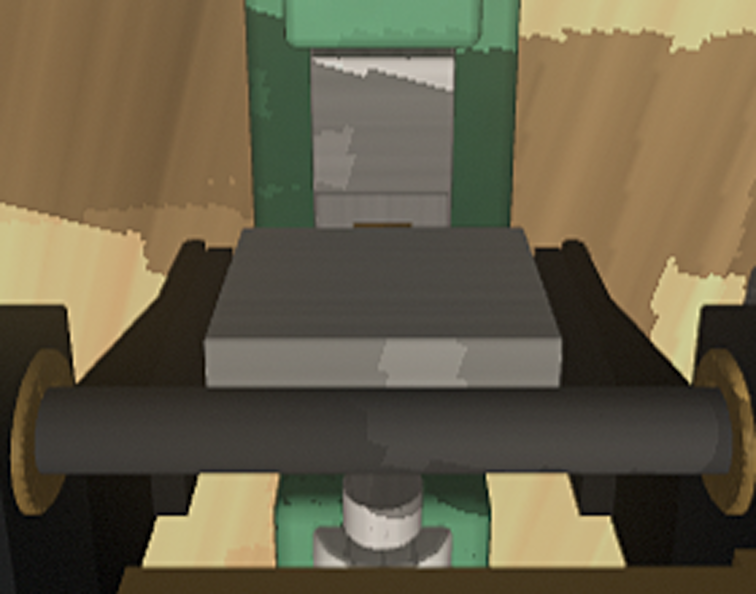

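The spacer's stop-side face is in view, with its lower edge at crop y≈228 (x 242–525) and its upper edge at y≈338. The stop-jaw edge is at y≈190 (x 313–450). Now I compute the clearance from these.

Run:
```python
from h import *
c=dict(np.load("w3.npz"));M,t=c["M"],c["t"]
g=cv2.cvtColor(c["frame"],cv2.COLOR_RGB2GRAY).astype(float)
print("rows264-290",g[264:292,300:310].mean(1).round(0)); print("rows320-330",g[318:332,280:310].mean(1).round(0))
px=lambda x,y:(180+(x+.5)/2.7-.5,200+(y+.5)/2.7-.5)
ex=np.array([np.cos(np.radians(106)),np.sin(np.radians(106)),0]);ey=np.array([-ex[1],ex[0],0])
T=np.array([.60522,-.11295,0])
zb=.1049-.0135
for n,p,z in[("stopL",(313,190.5),.076),("stopR",(450,190.5),.076),("botL",(242,228),zb),("botR",(525,228),zb),("topL",(205,338),zb+.044),("topR",(561,338),zb+.044)]:
    q=ray(c,M,t,*px(*p),z)-T;print(n,"lx %.4f ly %.4f"%(q@ex,q@ey))
```

```text
rows264-290 [124. 124. 125. 127. 123. 116. 108.  92. 105. 115. 114. 114. 114. 114.
 114. 113. 114. 114. 114. 118.  93.  69.  73.  72.  72.  73.  72.  72.]
rows320-330 [ 74.  73.  71.  70.  71.  71.  68.  97. 117. 123. 125. 124. 124. 124.]
stopL lx 0.0091 ly 0.0148
stopR lx 0.0091 ly -0.0146
botL lx 0.0070 ly 0.0279
botR lx 0.0071 ly -0.0286
topL lx 0.0076 ly 0.0275
topR lx 0.0077 ly -0.0279
```

Request:
servo_tool --series '[[[0.004,0,0.02,0,0,0,0.4],[0.004,0,0.035,0,0,0,0.4],[0.004,0,0.042,0,0,0,0.4],[0.004,0,0.046,0,0,0,0.4],[0.004,0,0.049,0,0,0,0.4],[0.004,0,0.052,0,0,0,0.4],[0.004,0,0.054,0,0,0,0.4],[0.004,0,0.056,0,0,0,0.4],[0.004,0,0.058,0,0,0,0.4],[0.004,0,0.058,0,0,0,0.4]]]'

```text
time_s: 8.17
tool_pos: [0.6043, -0.1128, 0.0866]
tool_rot: [180.0, 0.0, 106.1]
force: [0.8, -1.1, -1.9]
grip_width: 0.056
grasp_force: 25.0
```

Request:
servo_tool --series '[[[0,0,0.003,0,0,0,0.4],[0,0,0.006,0,0,0,0.4],[0,0,0.009,0,0,0,0.4],[0,0,0.012,0,0,0,0.4],[0,0,0.015,0,0,0,0.4],[0,0,0.015,0,0,0,0.4]]]'

```text
time_s: 8.67
tool_pos: [0.6043, -0.1128, 0.0819]
tool_rot: [-180.0, 0.0, 106.1]
force: [1.9, -1.8, -1.6]
grip_width: 0.0558
grasp_force: 25.0
```

It goes in. I'll continue gently with a slight ease away from the stop.

Request:
servo_tool --series '[[[-0.001,0,0.004,0,0,0,0.4],[-0.001,0,0.008,0,0,0,0.4],[-0.001,0,0.012,0,0,0,0.4],[-0.001,0,0.016,0,0,0,0.4],[-0.001,0,0.02,0,0,0,0.4],[-0.001,0,0.024,0,0,0,0.4],[-0.001,0,0.028,0,0,0,0.4],[-0.001,0,0.028,0,0,0,0.4]]]'

```text
time_s: 9.33
tool_pos: [0.6048, -0.1126, 0.074]
tool_rot: [179.9, 0.0, 106.1]
force: [-0.6, 0.2, 1.6]
grip_width: 0.056
grasp_force: 25.0
```

Request:
servo_tool --series '[[[0,0,0.004,0,0,0,0.4],[0,0,0.008,0,0,0,0.4],[0,0,0.012,0,0,0,0.4],[0,0,0.016,0,0,0,0.4],[0,0,0.02,0,0,0,0.4],[0,0,0.024,0,0,0,0.4],[0,0,0.028,0,0,0,0.4],[0,0,0.028,0,0,0,0.4]]]'

```text
time_s: 10.0
tool_pos: [0.6043, -0.1128, 0.0649]
tool_rot: [-180.0, -0.0, 106.1]
force: [0.6, 0.6, 0.5]
grip_width: 0.0557
grasp_force: 25.0
```

Request:
servo_tool --series '[[[0,0,0.002,0,0,0,0.4],[0,0,0.004,0,0,0,0.4],[0,0,0.004,0,0,0,0.4],[0,0,0.004,0,0,0,0.4]]]'

```text
time_s: 10.33
tool_pos: [0.6042, -0.1128, 0.0639]
tool_rot: [-180.0, -0.0, 106.1]
force: [0.8, 0.7, 1.4]
grip_width: 0.0555
grasp_force: 25.0
```

Request:
servo_tool --series '[[[0,0,0.002,0,0,0,0.4],[0,0,0.004,0,0,0,0.4],[0,0,0.004,0,0,0,0.4],[0,0,0.004,0,0,0,0.4]]]'

```text
time_s: 10.67
tool_pos: [0.6042, -0.1128, 0.0631]
tool_rot: [-180.0, 0.0, 106.1]
force: [-2.1, 0.7, 4.0]
grip_width: 0.0559
grasp_force: 25.0
```

Request:
servo_tool --series '[[[0,0,0.002,0,0,0,0.4],[0,0,0.002,0,0,0,0.4],[0,0,0.002,0,0,0,0.4]]]'

```text
time_s: 10.92
tool_pos: [0.6042, -0.1128, 0.0631]
tool_rot: [-180.0, 0.0, 106.1]
force: [-2.5, 2.2, 8.3]
grip_width: 0.056
grasp_force: 25.0
```

It's seated: the force rises while z stays put. Now I release and lift off.

Request:
servo_tool --series '[[[0,0,-0.002,0,0,0,0.66],[0,0,-0.002,0,0,0,0.72],[0,0,-0.002,0,0,0,0.8],[0,0,-0.002,0,0,0,0.85],[0,0,-0.002,0,0,0,0.85],[0,0,-0.03,0,0,0,0.85],[0,0,-0.08,0,0,0,0.85],[0,0,-0.15,0,0,0,0.85],[-0.05,0,-0.25,0,0,0,0.85],[-0.15,0,-0.33,0,0,0,0.85],[-0.2,0,-0.33,0,0,0,0.85],[-0.2,0,-0.33,0,0,0,0.85]]]'

```text
time_s: 11.92
tool_pos: [0.6223, -0.1766, 0.1636]
tool_rot: [179.8, 0.3, 105.7]
force: [0.6, -1.0, -0.3]
grip_width: 0.0735
grasp_force: 0.0
```

Run:
```python
from h import *
c,M,t,o=wrist();np.savez("w4.npz",**c,M=M,t=t)
print(o["tool_pos"],o["tool_rot"],o["grip_width"])
P=cloud(c,M,t)
n,r,z=topface(P,(.565,-.16),(.645,-.07),.085,.105);print(n,r,z)
ex=np.array([np.cos(np.radians(106)),np.sin(np.radians(106))]);ey=np.array([-ex[1],ex[0]])
q=np.array(r[0])/1000-[.6085,-.1232];print("datum lx,ly",q@ex,q@ey)
p=M.T@(np.array([.6055,-.113,.09])-t);u=int(c["fx"]*p[0]/p[2]+c["cx"]);v=int(c["fy"]*p[1]/p[2]+c["cy"])
cv2.imwrite("pics/w4.png",cv2.resize(c["frame"][max(0,v-75):v+75,u-100:u+100,::-1],None,fx=4,fy=4,interpolation=cv2.INTER_CUBIC))
```

```text
[ 0.62229438 -0.17663561  0.1636136 ] [179.84185939   0.29709854 105.70047684] 0.07352190497767559
2567 ((604.4901123046875, -113.48213195800781), (55.86820602416992, 18.010440826416016), 16.07848358154297) 0.09443730893690783
datum lx,ly 0.010446689156409268 0.001175943995245064
```

View pics/w4.png

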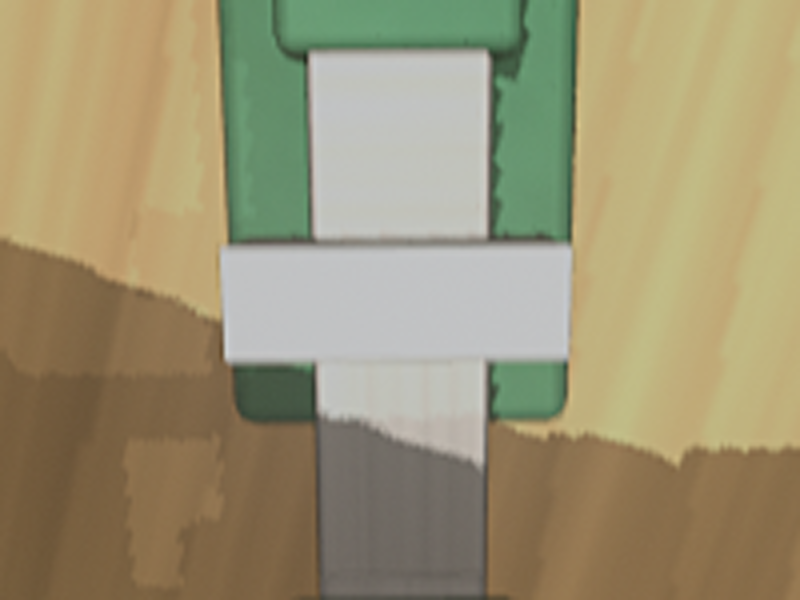

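The spacer measures 18.0 mm and sits square and centred. Its top is at 94.4 mm, so it is fully down on the bed. The other two were not touched, and the gripper is clear.

```bash
python3 -c "
from cell import env
print(env.sign_off())"
```

```text
the job is handed in; nothing more can be done
None
```

I seated the 18 mm spacer, the thickest of the three, fully down, square and centred in the roughly 19 mm gap, never touched the other two on the board, and handed the job in; no verdict came back, and I could not read the brass pad's value.

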